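# Snap the lid of the food dish shut all round

## Task

The lid of the glass food dish is on, but some sections of its rim have sprung up. With closed fingertips press down each raised section of the rim until all four sides have clicked shut, flush with the corners, then draw the hand clear. Do not pick up, tip or shove the dish along the table, and leave the other things as they stand.

Things in the scene. Friction and masses are not known exactly. Their poses are not given: they have to be found in the camera images.
- dish: Glass food dish with a white snap lid on it, loose (0.7 to 1 kg, slides at about 5 N). Glass 130 mm along its x, 180 mm along its y, 61 mm high; lid 152 x 202 mm outside. Origin: centre of underside, z up. The lid's rim is in four sections, one a side, between four fixed 29 mm square corners; corner tops, 68 mm up, are the flush level. The fixed centre panel is sunk to 64 mm.
- rim_near (a joint): Lid rim section on the long side at the dish's own -x: white strip 133 x 31 mm, 5 thick, skirted outer edge. Flexes about its inner edge, 45 mm from the dish's centre. 0 rad = shut, flush; 0.32 = sprung open, outer edge 10 mm proud. Pressed below 0.11 it clicks shut and stays, else it springs back. Pressing takes 6 to 9 N at first, then less. Starts open.
- rim_near_press (a point): Point to press on the top face of that section, at the middle of its length and 22 mm out from its hinge line (9 mm in from the outer edge); moves with it, at 68 mm above the table when shut, 75 mm when open. Its x axis points outwards across the strip, its y axis along the strip.
- rim_far (a joint): Lid rim section on the long side at the dish's own +x: white strip 133 x 31 mm, 5 thick, skirted outer edge. Flexes about its inner edge, 45 mm from the dish's centre. 0 rad = shut, flush; 0.32 = sprung open, outer edge 10 mm proud. Pressed below 0.11 it clicks shut and stays, else it springs back. Pressing takes 6 to 9 N at first, then less. Starts open.
- rim_far_press (a point): Point to press on the top face of that section, at the middle of its length and 22 mm out from its hinge line (9 mm in from the outer edge); moves with it, at 68 mm above the table when shut, 75 mm when open. Its x axis points outwards across the strip, its y axis along the strip.
- rim_left (a joint): Lid rim section on the short side at the dish's own +y: white strip 83 x 31 mm, 5 thick, skirted outer edge. Flexes about its inner edge, 70 mm from the dish's centre. 0 rad = shut, flush; 0.32 = sprung open, outer edge 10 mm proud. Pressed below 0.11 it clicks shut and stays, else it springs back. Pressing takes 6 to 9 N at first, then less. Starts open or shut.
- rim_left_press (a point): Point to press on the top face of that section, at the middle of its length and 22 mm out from its hinge line (9 mm in from the outer edge); moves with it, at 68 mm above the table when shut, 75 mm when open. Its x axis points outwards across the strip, its y axis along the strip.
- rim_right (a joint): Lid rim section on the short side at the dish's own -y: white strip 83 x 31 mm, 5 thick, skirted outer edge. Flexes about its inner edge, 70 mm from the dish's centre. 0 rad = shut, flush; 0.32 = sprung open, outer edge 10 mm proud. Pressed below 0.11 it clicks shut and stays, else it springs back. Pressing takes 6 to 9 N at first, then less. Starts open or shut.
- rim_right_press (a point): Point to press on the top face of that section, at the middle of its length and 22 mm out from its hinge line (9 mm in from the outer edge); moves with it, at 68 mm above the table when shut, 75 mm when open. Its x axis points outwards across the strip, its y axis along the strip.
- mug: Blue ceramic mug, 80 mm across, 90 mm high; origin at underside centre. Leave alone.
- spoon: Steel spoon, 170 mm long, lying flat along its own x; origin at its underside, mid length. Leave alone.
- shaker: Dark wooden shaker, 44 mm across, 86 mm high; origin at underside centre. Leave alone.
- ramekin: Small white bowl, 84 mm across, 45 mm high; origin at underside centre. Leave alone.
- jar: Amber glass jar with steel lid, 72 mm across, 110 mm high; origin at underside centre. Leave alone.
- oil: Green glass bottle, 60 mm across, 190 mm high; origin at underside centre. Leave alone.
- banana: Banana, about 180 mm long, 33 mm thick, lying flat; origin on the table under its middle. Leave alone.
Not all that is in view belongs to the job. Of the things shaped like the dish, the glass one is meant.

How it is judged (in metres and radians):
At the end, for the whole second after the job is handed in: All four rim sections are shut (each joint below 0.05 rad) and the dish stands level and at rest on the table within 40 mm of where it stood (value of joint each of rim_near, rim_far, rim_left, rim_right below 0.05 rad and linear speed of dish below 0.02 m/s and height (world z) of dish below 0.006 m and angle between dish's own z axis and vertical below 0.05 rad and distance of dish from where it was at the start of the episode below 0.04 m); the robot touches nothing.
It fails at once if the dish is lifted or carried (height (world z) of dish above 0.015 m).
It fails at once if the dish is tipped (angle between dish's own z axis and vertical above 0.12 rad).
It fails at once if the dish is shoved more than 40 mm (distance of dish from where it was at the start of the episode above 0.04 m).
It fails at once if another thing is moved more than 30 mm, lifted or knocked over (distance of any of mug, spoon, shaker, ramekin, jar, oil, banana from where it was at the start of the episode above 0.03 m or angle between any of mug, spoon, shaker, ramekin, jar, oil, banana's own z axis and vertical above 0.4 rad).
It also fails if it takes over 51 s, if anything falls off the work surface, if the arm or the gripper's body presses on something with over 40 N, if the wrist force passes 120 N, or if a joint passes its speed limit or range.

## Robot

A 7-joint arm with a two-finger parallel gripper is mounted at the origin on the work surface. World frame = base frame: x ahead of the robot, y to its left, z up, the work surface at z = 0. Lengths are in m, angles in degrees, forces in N, time in s.
With the tool pointing down it reaches from about 0.425 to 0.875 m from the base axis. Payload 4.7 kg.
Tool frame: the origin (TCP) lies at the very end of the fingers, on their centre line; the grasp point (between the pads) lies 19 mm behind it; x points along the fingers, z is the direction in which the jaws open and shut, and the axes are right-handed (so a half turn about x gives the same grasp; the last joint's range is limited). The gripper opens to 87 mm and grips with 3 to 60 N. Pads are 19 mm wide; open, the fingers measure 117 mm over their backs; the gripper's body (75 mm by 190 mm) begins 51 mm behind the grasp point.
Start: joints at [-73.447, 18.392, -4.016, 83.108, 1.295, 78.541, -3.26], TCP at [0.176, 0.626, 0.223] pointing down, gripper open.
Joint ranges: [-163.93, 163.93], [-17.29, 119.83], [-79.2, 71.16], [3.27, 140.29], [-89.18, 269.18], [5.43, 117.66], [-154.24, 154.24]. Speed limits (degrees/s): [147.25, 147.25, 180, 180, 180, 180, 180].

## Interface

Orientations are given as [roll, pitch, yaw] about the fixed x, y, z axes, in that order (R = Rz(yaw) Ry(pitch) Rx(roll)).
In Python, from cell import env gives the robot as it stands. The module is installed in compiled form; this text tells all that it offers.
- The arm moves only by the tool drive_tool, never from a script. Its argument "increments" is a list of rows, each a list of 2 entries, a list of its own where there are three numbers: the shift along the tool's x, y, z scaled (see below), then the turn, a rotation vector about the tool's x, y, z scaled (see below). In form: [[[dx, dy, dz], [wx, wy, wz]], ...]. A call has 1 to 10 rows; each row shifts and turns the commanded pose from where the row before left it, along the tool's axes as they then stand; what a row does not reach is not made up. The controller multiplies each number of a shift by 0.04 m and each number of a turn by 120 degrees. A row lasts 1/10 s, in which the tool goes at most 50 mm and 8.59 degrees, less where a joint would pass 70% of its speed; a pose out of reach is approached as far as the arm can. A call with a number of a shift or a turn outside -1 to 1 is refused whole. A call with a gripper value outside its range is refused whole. "hand" is the gripper's target within -1 to 1 (fully open at 1, half-way at 0, shut at -1), set as the call begins (left out, the last holds). The fingers move at their own pace and stop on an object; "squeeze" is the grip in N (left out, the last holds). Time passes only in rows, so rows that do not move let the fingers close. It gives the time, the measured TCP pose, the force and the opening at its end, in the units of the state.
- env.get_obs(): the state, without advancing time (a new reading comes with each control period).
- env.read_camera(name): name is "scene" or "side" or "wrist"; returns a dict with "frame" (384x512x3 uint8, red, green, blue), "fx", "fy", "cx", "cy" (pixels), "R" (3x3) and "t" (3): a world point X has camera coordinates R X + t. Camera axes: x right, y down, z forward; pixel columns grow to the right and rows downward; lengths in m; the calibration is good to about 2 mm. A picture is of the moment at which its call begins. There is no depth.
- env.sign_off(): hands the job in, once; it reports no verdict.
The state is a dict: "time_s": time; "qpos": joint angles; "joint_velocities": joint speeds; "effort": joint torques, N m; "tool_pos": TCP position; "tool_rot": TCP orientation; "force": force on the tool from outside, world axes, zero at the start; "wrist_torque": the same for the moment, N m; "grip_width": finger opening in m.
Only numpy, scipy, OpenCV 4.12 (cv2) and the standard library are available. Lean on these libraries where they do the work, as an engineer would, in place of code of your own. Each camera call takes 0.05 s, during which the arm holds its last target.

## Working session

There is one attempt and no reset: what is moved stays moved. The work goes in short steps, Python scripts to look and compute and a tool call to move; the robot and the scene stay as the last step left them, time stands still between calls to the robot, and variables do not carry over. Pictures are saved under pics/ and viewed, and the job is handed in when it is done.

Besides the shell and the picture viewer there is one more tool, called after "Request:" in YAML: its name, and indented under it one key for each argument. drive_tool: Moves the arm, as the interface text tells. Shifts and turns lie within -1 to 1; 1 stands for 0.04 m of shift or 120 degrees of turn. Its arguments: {"type":"object","properties":{"increments":{"type":"array"},"hand":{"type":"number"},"squeeze":{"type":"number"}},"required":["increments"]}

```bash
mkdir -p pics
python3 - <<'E'
from cell import env
import cv2
o=env.get_obs();print({k:o[k] for k in('time_s','tool_pos','tool_rot','force','grip_width')})
for n in('scene','side','wrist'):
    c=env.read_camera(n);cv2.imwrite(f'pics/{n}0.png',c['frame'][:,:,::-1]);print(n,c['fx'],c['cx'],c['cy'],c['R'],c['t'])
E
```

```text
{'time_s': 0.0, 'tool_pos': array([0.17627948, 0.62507986, 0.22145728]), 'tool_rot': array([-177.35220123,   89.89086746, -103.09739456]), 'force': array([-0.49578323,  0.73547852,  0.10420837]), 'grip_width': 0.0871020413728267}
scene 413.0551272015341 265.3473326015202 195.73550791791553 [[-0.25934571  0.96577643  0.00395991]
 [ 0.83419412  0.22607355 -0.50300191]
 [-0.48668262 -0.12714806 -0.86427623]] [ 0.12679712 -0.42386867  1.57348873]
side 383.22171601153786 259.53351194982736 182.9207788995039 [[ 0.99675947 -0.0779341   0.0199207 ]
 [-0.02828935 -0.57145203 -0.82014773]
 [ 0.0753012   0.81692647 -0.57180493]] [-0.53261403  0.07226814  1.21739061]
wrist 300.7105099580661 263.4040548731394 190.84029749658697 [[ 0.27101873  0.96257313 -0.00135077]
 [ 0.93093422 -0.26175324  0.25465019]
 [ 0.24476586 -0.07027245 -0.96703229]] [-0.6500397  -0.03081182  0.38995476]
```

View pics/scene0.png

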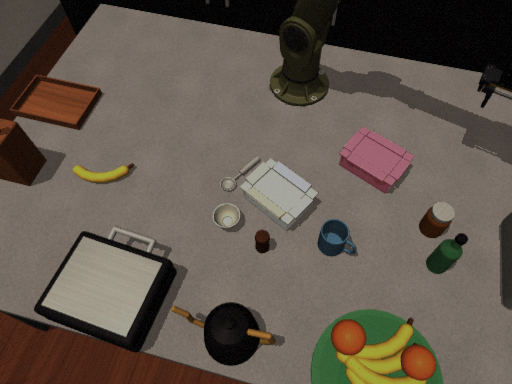

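View pics/side0.png

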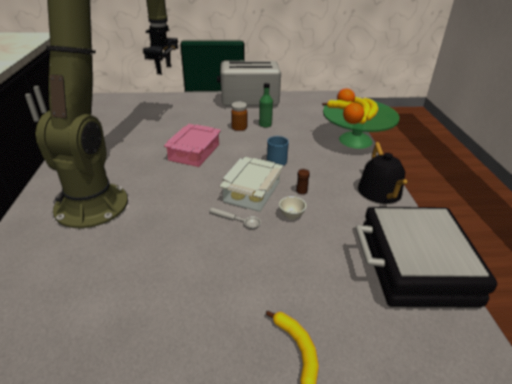

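View pics/wrist0.png

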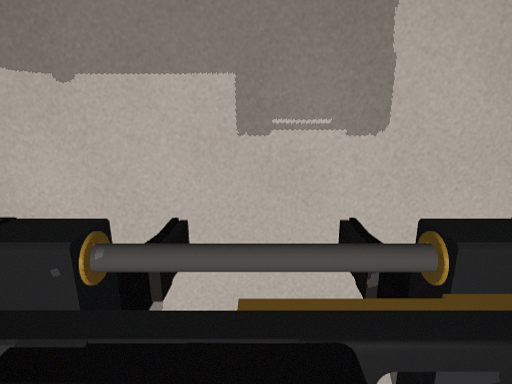

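The scene view shows the white-lidded dish at about (279,193), with the pink decoy at (376,158), the spoon at (240,175) and the ramekin at (227,215). Next I'll zoom in.

Run:
```python
import cv2,numpy as np
a=cv2.imread('pics/scene0.png')[145:240,215:345];b=cv2.imread('pics/side0.png')[145:225,205:305]
cv2.imwrite('pics/za.png',cv2.resize(a,None,fx=6,fy=6,interpolation=cv2.INTER_CUBIC))
cv2.imwrite('pics/zb.png',cv2.resize(b,None,fx=7,fy=7,interpolation=cv2.INTER_CUBIC))
```

```text
(no output)
```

View pics/za.png

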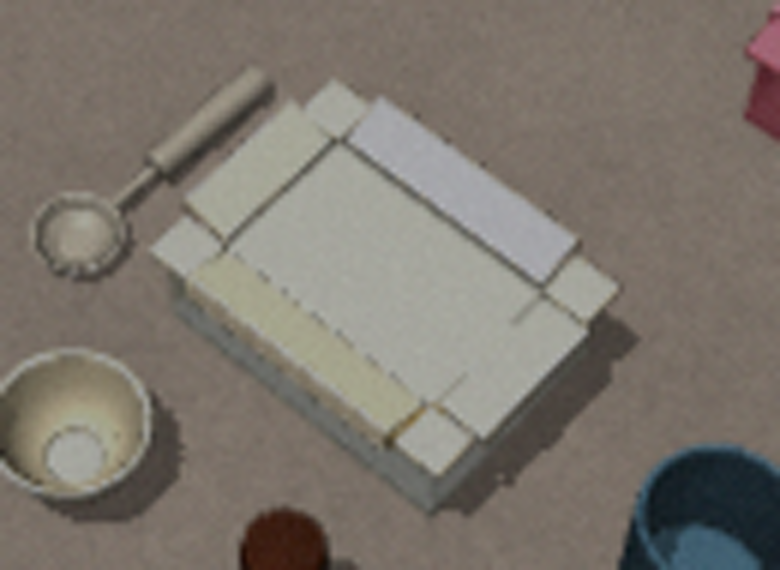

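View pics/zb.png

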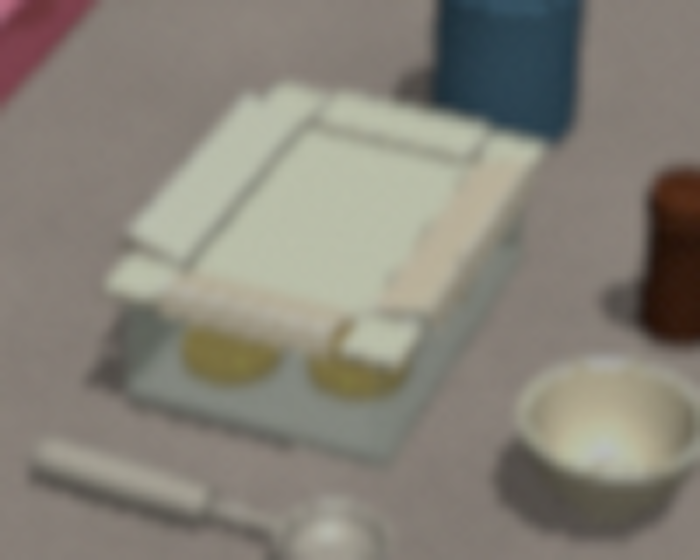

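```bash
cat > h.py <<'E'
import numpy as np
from cell import env
def ray(c,u,v,z):
    R=np.array(c['R']);t=np.array(c['t']);C=-R.T@t
    d=R.T@np.array([(u-c['cx'])/c['fx'],(v-c['cy'])/c['fy'],1]);return C+d*(z-C[2])/d[2]
def proj(c,X):
    p=np.array(c['R'])@X+np.array(c['t']);return c['fx']*p[0]/p[2]+c['cx'],c['fy']*p[1]/p[2]+c['cy']
E
python3 - <<'E'
from h import *
c=env.read_camera('scene');s=env.read_camera('side')
P=[ray(c,x/6+215-.4,y/6+145-.4,.068)[:2] for x,y in [(335,80),(150,250),(437,475),(620,288)]]
Q=[ray(s,x/7+205-.4,y/7+145-.4,.068)[:2] for x,y in [(108,275),(405,360),(548,148)]]
for L in(P,Q):
    print(np.round(L,4),[np.linalg.norm(L[i]-L[i-1]).round(4) for i in range(len(L))])
P=np.array(P);ctr=P.mean(0);print('c',ctr,'Q c',(Q[0]+Q[2])/2)
l=(P[3]-P[0])+(P[2]-P[1]);print('long yaw',np.degrees(np.arctan2(l[1],l[0])))
l=(P[1]-P[0])+(P[2]-P[3]);print('short yaw',np.degrees(np.arctan2(l[1],l[0])))
E
```

```text
[[ 0.4061 -0.0057]
 [ 0.5333 -0.0699]
 [ 0.6193  0.1012]
 [ 0.4927  0.166 ]] [np.float64(0.1923), np.float64(0.1425), np.float64(0.1915), np.float64(0.1423)]
[[ 0.4079  0.0033]
 [ 0.5366 -0.0674]
 [ 0.6208  0.1007]] [np.float64(0.2341), np.float64(0.1469), np.float64(0.188)]
c [0.51287408 0.04789509] Q c [0.51435035 0.05201914]
long yaw 63.27567230162225
short yaw -26.94186998830646
```

```bash
cat >> h.py <<'E'
from scipy.spatial.transform import Rotation as Ro
cen=np.array([.513,.049]);a=np.radians(-26.8)
ux=np.array([np.cos(a),np.sin(a)]);uy=np.array([-ux[1],ux[0]])
PT={'near':(cen-.067*ux,uy),'far':(cen+.067*ux,uy),'right':(cen-.092*uy,ux),'left':(cen+.092*uy,ux)}
def plan(name,z):
    o=env.get_obs();R=Ro.from_euler('xyz',o['tool_rot'],degrees=True).as_matrix()
    p,j=PT[name];best=None
    for s in(1,-1):
        X=np.array([0,0,-1.]);Z=np.array([*(s*j),0]);T=np.c_[X,np.cross(Z,X),Z]
        rv=np.degrees(Ro.from_matrix(R.T@T).as_rotvec())
        if best is None or np.linalg.norm(rv)<np.linalg.norm(best[0]):best=(rv,T)
    d=np.array([*p,z])-o['tool_pos']
    print(name,o['time_s'],'world d',d.round(4),'tool d(m)',(R.T@d).round(4),'units now',(R.T@d/.04).round(3),'units after turn',(best[1].T@d/.04).round(3),'turn deg',best[0].round(2),'units',(best[0]/120).round(4))
    print('q',o['qpos'].round(1),'F',o['force'].round(2),'w',o['grip_width'])
E
python3 -c "
from h import *
print({k:v[0].round(4) for k,v in PT.items()})
plan('near',.12)
print(Ro.from_euler('xyz',env.get_obs()['tool_rot'],degrees=True).as_matrix().round(3))"
```

```text
{'near': array([0.4532, 0.0792]), 'far': array([0.5728, 0.0188]), 'right': array([ 0.4715, -0.0331]), 'left': array([0.5545, 0.1311])}
near 0.25 world d [ 0.2769 -0.5462 -0.102 ] tool d(m) [ 0.1025 -0.4147 -0.4505] units now [  2.561 -10.367 -11.262] units after turn [  2.551 -12.334  -9.067] turn deg [ 1.106e+01 -5.000e-02  1.000e-02] units [ 0.0921 -0.0004  0.0001]
q [-73.4  18.4  -4.   83.1   1.3  78.5  -3.3] F [ 0.28  1.   -0.63] w 0.08693683418968996
[[-0.    -0.962  0.271]
 [-0.001  0.271  0.962]
 [-1.    -0.    -0.001]]
```

Request:
drive_tool:
  increments:
    - [[0,0,0],[0.046,0,0]]
    - [[0,0,0],[0.046,0,0]]
    - [[0,-0.7,-0.5],[0,0,0]]
    - [[0,-0.7,-0.5],[0,0,0]]
    - [[0,-0.7,-0.5],[0,0,0]]
    - [[0,-0.7,-0.5],[0,0,0]]
    - [[0,-0.7,-0.5],[0,0,0]]
    - [[0,-0.7,-0.5],[0,0,0]]
    - [[0,-0.7,-0.5],[0,0,0]]
    - [[0,-0.7,-0.5],[0,0,0]]
  hand: -1
  squeeze: 10

```text
time_s: 1.25
tool_pos: [0.3048, 0.3805, 0.2226]
tool_rot: [1.2, 90.0, 64.4]
force: [-0.1, -0.2, 0.4]
grip_width: 0.0146
```

```bash
python3 -c "
from h import *
plan('near',.12)"
```

```text
near 1.25 world d [ 0.1484 -0.3013 -0.1026] tool d(m) [ 0.1025 -0.2683 -0.2021] units now [ 2.563 -6.706 -5.053] units after turn [ 2.565 -6.708 -5.05 ] turn deg [ 0.02  0.02 -0.  ] units [ 0.0002  0.0002 -0.    ]
q [-60.5  -1.5   5.9 105.7   0.2  75.8   8.7] F [-0.05 -0.18  0.44] w 0.01463773590785423
```

Request:
drive_tool:
  increments:
    - [[0,-0.7,-0.52],[0,0,0]]
    - [[0,-0.7,-0.52],[0,0,0]]
    - [[0,-0.7,-0.52],[0,0,0]]
    - [[0.2,-0.7,-0.52],[0,0,0]]
    - [[0.3,-0.7,-0.52],[0,0,0]]
    - [[0.4,-0.7,-0.52],[0,0,0]]
    - [[0.4,-0.7,-0.52],[0,0,0]]
    - [[0.4,-0.7,-0.52],[0,0,0]]
    - [[0.4,-0.7,-0.52],[0,0,0]]
    - [[0.4,-0.4,-0.37],[0,0,0]]

```text
time_s: 2.25
tool_pos: [0.4536, 0.0782, 0.1223]
tool_rot: [-70.1, 89.9, -7.1]
force: [-0.0, 0.3, -0.6]
grip_width: 0.0006
```

```bash
python3 -c "
from h import *
import cv2
plan('near',.08)
for n in('scene','wrist','side'):
    c=env.read_camera(n);f=c['frame'][:,:,::-1]
    if n=='scene': f=cv2.resize(f[130:240,205:345],None,fx=5,fy=5,interpolation=cv2.INTER_CUBIC)
    if n=='side': f=cv2.resize(f[115:235,185:325],None,fx=5,fy=5,interpolation=cv2.INTER_CUBIC)
    cv2.imwrite(f'pics/{n}1.png',f)
"
```

```text
near 2.25 world d [-0.0004  0.0011 -0.0423] tool d(m) [0.0423 0.0009 0.0007] units now [1.057 0.023 0.018] units after turn [1.057 0.021 0.019] turn deg [-0.13  0.03  0.07] units [-0.0011  0.0002  0.0006]
q [-42.2  -1.3  29.  117.3   0.7  63.8  49.6] F [-0.02  0.32 -0.64] w 0.0005631293423420377
```

View pics/scene1.png

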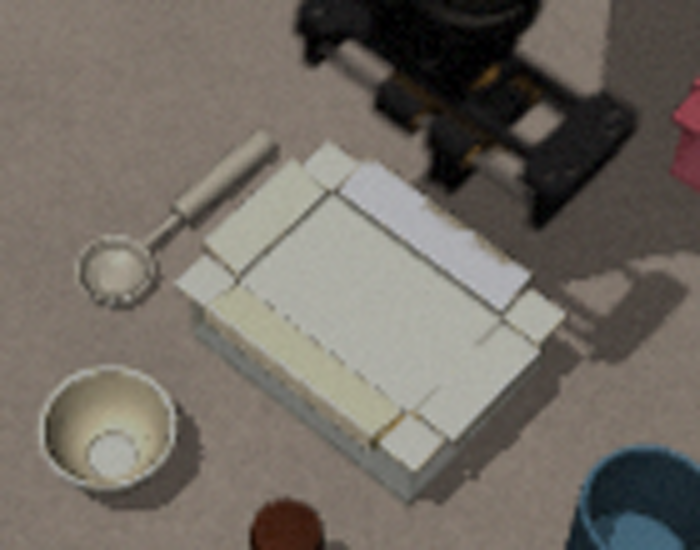

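View pics/side1.png

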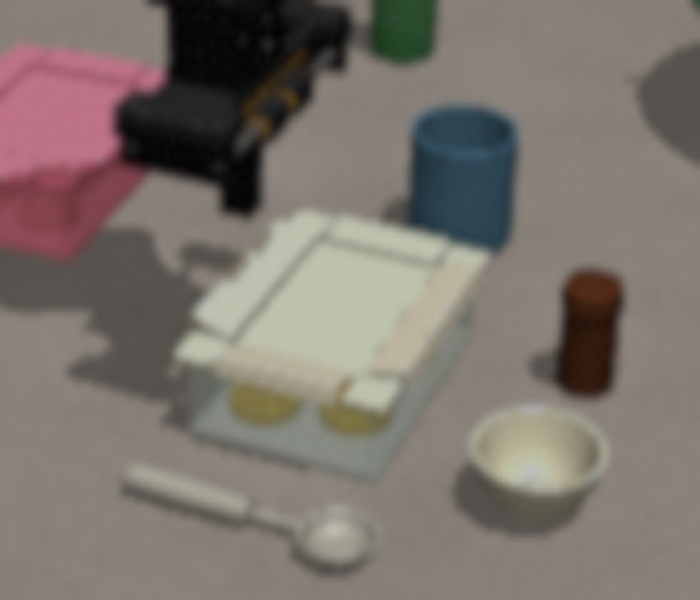

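View pics/wrist1.png

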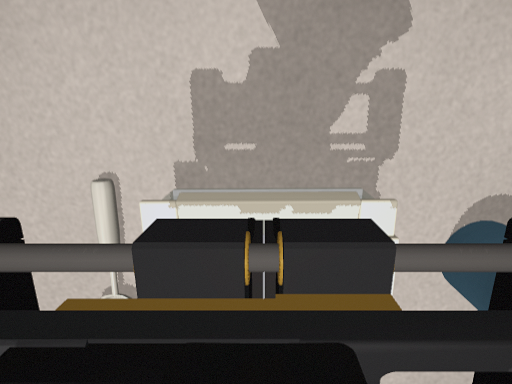

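The closed fingertips sit above the middle of the near strip and are aligned with the dish: in the wrist view the dish spans columns 141–395 and the fingers are at 263. Pressing now.

Request:
drive_tool:
  increments:
    - [[0.5,0,0.01],[0,0,0]]
    - [[0.5,0.02,0.01],[0,0,0]]
    - [[0.05,0,0],[0,0,0]]
    - [[0.05,0,0],[0,0,0]]
    - [[0.05,0,0],[0,0,0]]
    - [[0.05,0,0],[0,0,0]]
    - [[0.05,0,0],[0,0,0]]

```text
time_s: 3.1
tool_pos: [0.452, 0.0832, 0.0739]
tool_rot: [33.2, 89.9, 96.5]
force: [-3.3, 1.9, 3.4]
grip_width: 0.0006
```

```bash
python3 -c "
from h import *
import cv2
plan('near',.068)
for n in('scene','wrist','side'):
    c=env.read_camera(n);f=c['frame'][:,:,::-1]
    if n=='scene': f=cv2.resize(f[130:240,205:345],None,fx=5,fy=5,interpolation=cv2.INTER_CUBIC)
    if n=='side': f=cv2.resize(f[115:235,185:325],None,fx=5,fy=5,interpolation=cv2.INTER_CUBIC)
    cv2.imwrite(f'pics/{n}2.png',f)
    print(env.get_obs()['tool_pos'],env.get_obs()['force'])
"
```

```text
near 3.1 world d [ 0.0011 -0.0039 -0.0059] tool d(m) [ 0.0059 -0.0028 -0.003 ] units now [ 0.147 -0.07  -0.075] units after turn [ 0.147 -0.07  -0.075] turn deg [ 0.04  0.11 -0.07] units [ 0.0004  0.0009 -0.0006]
q [-42.    2.5  29.2 120.1  -1.6  57.6  51.2] F [-3.26  1.9   3.42] w 0.0005565783958282392
[0.45209403 0.08298309 0.07345314] [-0.78014604  0.56702563  1.55152799]
[0.45244592 0.08270548 0.07344158] [-2.30874491  0.67754328  1.74744541]
[0.45261192 0.08258463 0.07341148] [-1.27037404  1.16026683  2.08793926]
```

View pics/scene2.png

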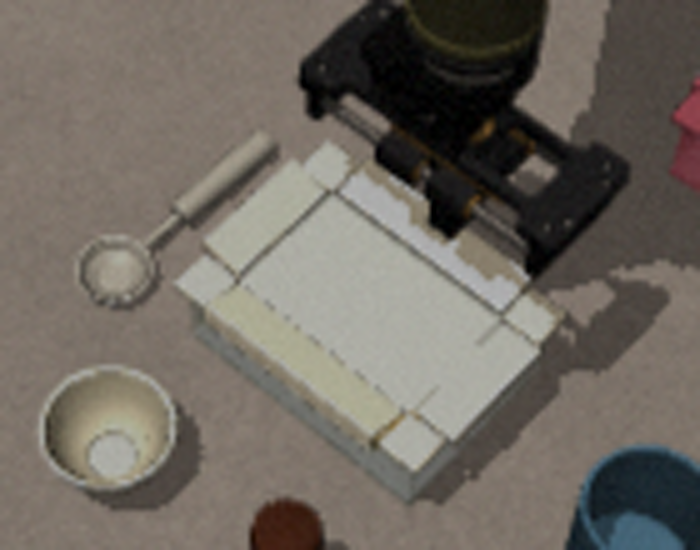

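View pics/side2.png

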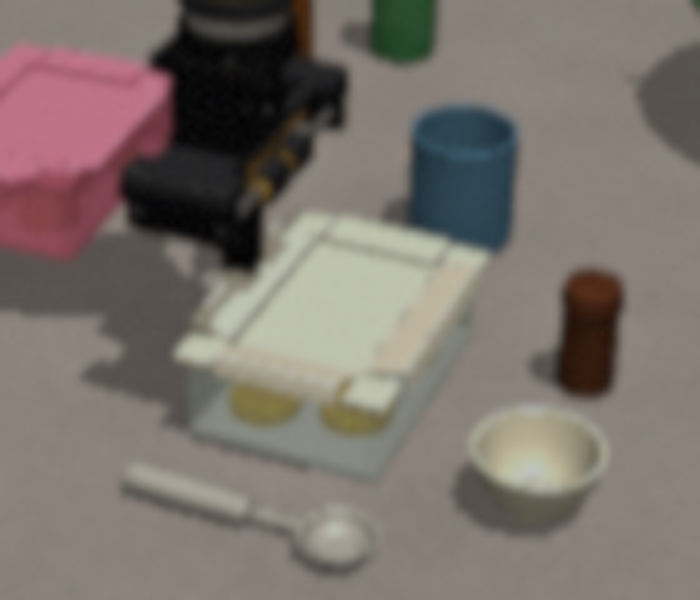

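View pics/wrist2.png

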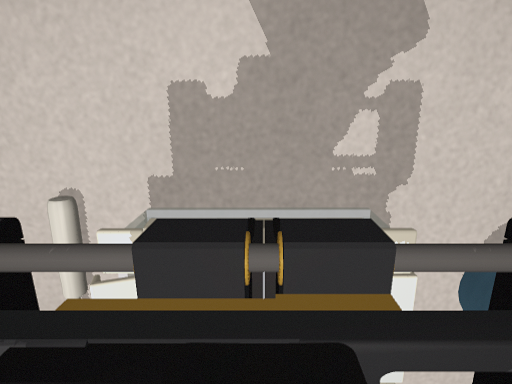

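Request:
drive_tool:
  increments:
    - [[0.05,-0.03,-0.03],[0,0,0]]
    - [[0.05,-0.02,-0.02],[0,0,0]]
    - [[0.05,0,0],[0,0,0]]
    - [[0,0,0],[0,0,0]]

```text
time_s: 3.65
tool_pos: [0.4537, 0.0788, 0.0682]
tool_rot: [-15.3, 90.0, 47.8]
force: [-4.3, -0.9, 14.9]
grip_width: 0.0005
```

Request:
drive_tool:
  increments:
    - [[-0.25,0,0],[0,0,0]]
    - [[-0.5,0,0],[0,0,0]]
    - [[-0.5,0,0],[0,0,0]]
    - [[0,0,0],[0,0,0]]

```text
time_s: 4.05
tool_pos: [0.4551, 0.0792, 0.1189]
tool_rot: [-44.8, 89.7, 18.4]
force: [0.4, 0.4, 0.2]
grip_width: 0.001
```

```bash
cat > look.py <<'E'
from h import *
import cv2,sys
k=sys.argv[1]
for n in('scene','side'):
    c=env.read_camera(n);f=c['frame'][:,:,::-1]
    if n=='scene': a=cv2.resize(f[140:230,220:340],None,fx=6,fy=6,interpolation=cv2.INTER_CUBIC)
    else: b=cv2.resize(f[145:225,205:305],None,fx=6,fy=6,interpolation=cv2.INTER_CUBIC)
    cv2.imwrite(f'pics/{n}{k}.png',a if n=='scene' else b)
E
python3 look.py 3; python3 -c "
from h import *
plan('far',.12)"
```

```text
far 4.15 world d [ 0.1196 -0.0601  0.0035] tool d(m) [-0.0034 -0.1339  0.0002] units now [-0.085 -3.346  0.006] units after turn [-0.087 -3.346  0.006] turn deg [-0.    0.03  0.03] units [-0.      0.0002  0.0003]
q [-42.3  -0.9  29.1 117.6   0.5  63.1  49.8] F [-0.32 -0.07 -0.24] w 0.0005274919987801727
```

View pics/scene3.png

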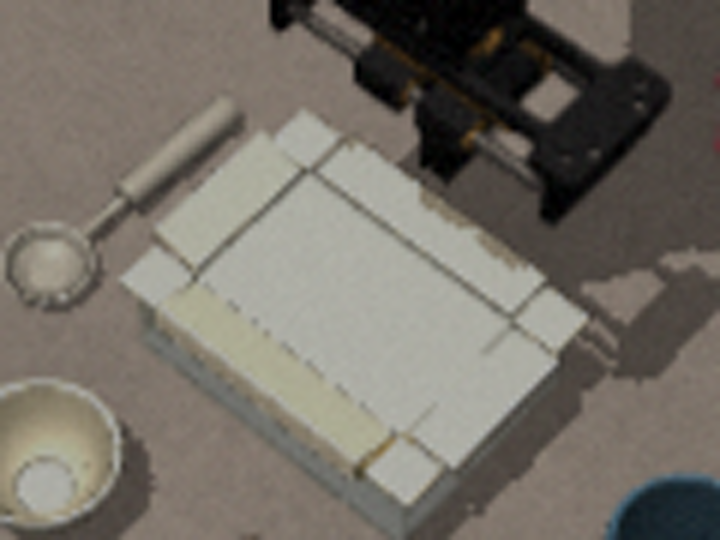

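View pics/side3.png

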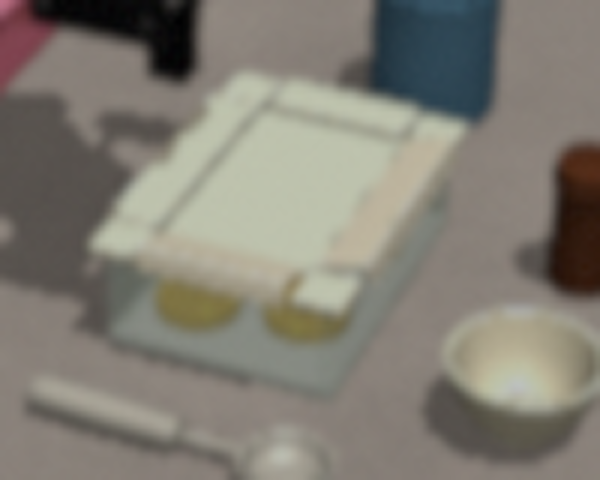

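The near strip is now flush: its colour matches the corners and the step at the edge is gone. Next I'll cross to the far side.

Request:
drive_tool:
  increments:
    - [[0,-0.5,0],[0,0,0]]
    - [[0,-0.6,0],[0,0,0]]
    - [[0,-0.6,0],[0,0,0]]
    - [[0,-0.6,0],[0,0,0]]
    - [[0,-0.6,0],[0,0,0]]
    - [[0,-0.45,0],[0,0,0]]
    - [[0.4,0,0],[0,0,0]]
    - [[0.4,0,0],[0,0,0]]
    - [[0,0,0],[0,0,0]]

```text
time_s: 5.05
tool_pos: [0.5696, 0.0186, 0.0808]
tool_rot: [128.4, 89.6, -168.4]
force: [-1.1, -0.7, 0.3]
grip_width: 0.0006
```

```bash
python3 -c "
from h import *
plan('far',.068)"
```

```text
far 5.05 world d [ 0.0032  0.0001 -0.0128] tool d(m) [ 0.0128 -0.0029  0.0016] units now [ 0.319 -0.072  0.041] units after turn [ 0.32 -0.07  0.04] turn deg [ 0.02 -0.25 -0.31] units [ 0.0002 -0.0021 -0.0026]
q [-33.3  17.2  33.4 104.9 -10.6  61.4  67.4] F [-1.1  -0.69  0.28] w 0.00060688317053467
```

Request:
drive_tool:
  increments:
    - [[0,-0.07,0.04],[0,0,0]]
    - [[0.05,0,0],[0,0,0]]
    - [[0.05,0,0],[0,0,0]]
    - [[0.05,0,0],[0,0,0]]
    - [[0.05,0,0],[0,0,0]]
    - [[0.05,0,0],[0,0,0]]

```text
time_s: 5.65
tool_pos: [0.5767, 0.0189, 0.0757]
tool_rot: [-50.4, 89.9, 12.8]
force: [-0.6, -1.0, 5.1]
grip_width: 0.0003
```

Request:
drive_tool:
  increments:
    - [[0.06,0.04,0],[0,0,0]]
    - [[0.06,0.03,0],[0,0,0]]
    - [[0.06,0,0],[0,0,0]]
    - [[0,0,0],[0,0,0]]

```text
time_s: 6.05
tool_pos: [0.5734, 0.0204, 0.0684]
tool_rot: [42.6, 89.9, 105.8]
force: [-1.8, -1.0, 10.1]
grip_width: 0.0005
```

Request:
drive_tool:
  increments:
    - [[0.03,0,0],[0,0,0]]
    - [[-0.25,0,0],[0,0,0]]
    - [[-0.5,0,0],[0,0,0]]
    - [[-0.6,0,0],[0,0,0]]
    - [[0,0,0],[0,0,0]]

```text
time_s: 6.55
tool_pos: [0.5747, 0.0206, 0.1226]
tool_rot: [-42.1, 89.8, 21.1]
force: [0.9, -0.8, 0.1]
grip_width: 0.0007
```

```bash
python3 look.py 4; python3 -c "
from h import *
plan('right',.12)"
```

```text
right 6.65 world d [-0.1013 -0.0537  0.0002] tool d(m) [-0.0002  0.0663 -0.0936] units now [-0.005  1.656 -2.339] units after turn [-0.006  2.34   1.655] turn deg [-8.996e+01  5.000e-02 -4.000e-02] units [-7.497e-01  4.000e-04 -3.000e-04]
q [-34.1  14.8  34.  102.7  -9.1  65.3  66.1] F [-0.06  0.08 -0.26] w 0.00010039460661931203
```

View pics/side4.png

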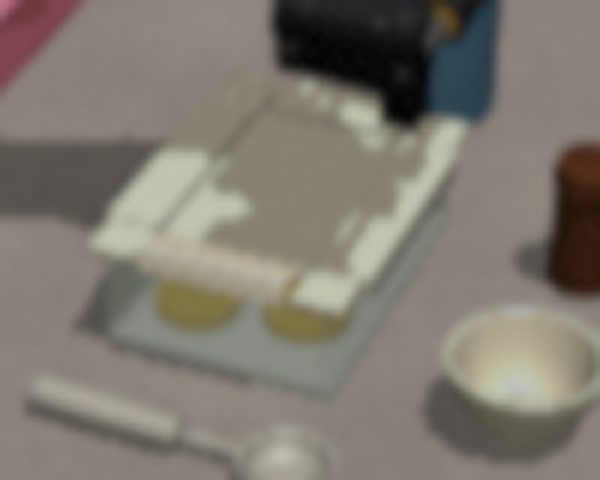

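The far strip is flush as well, and the dish hasn't moved. I'll turn 90° for the right-hand (−y) strip.

Request:
drive_tool:
  increments:
    - [[0,0,0],[-0.07,0,0]]
    - [[0,0,0],[-0.07,0,0]]
    - [[0,0,0],[-0.07,0,0]]
    - [[0,0,0],[-0.07,0,0]]
    - [[0,0,0],[-0.07,0,0]]
    - [[0,0,0],[-0.07,0,0]]
    - [[0,0,0],[-0.07,0,0]]
    - [[0,0,0],[-0.07,0,0]]
    - [[0,0,0],[-0.07,0,0]]
    - [[0,0,0],[-0.07,0,0]]

```text
time_s: 7.65
tool_pos: [0.5718, 0.0204, 0.1182]
tool_rot: [36.5, 89.8, -175.9]
force: [-0.6, 0.3, -0.2]
grip_width: 0.0004
```

Request:
drive_tool:
  increments:
    - [[0,0,0],[-0.05,0,0]]
    - [[0,0.4,0.25],[0,0,0]]
    - [[0,0.6,0.42],[0,0,0]]
    - [[0,0.6,0.42],[0,0,0]]
    - [[0,0.5,0.36],[0,0,0]]
    - [[0,0.24,0.2],[0,0,0]]
    - [[0,0,0],[0,0,0]]

```text
time_s: 8.35
tool_pos: [0.4696, -0.0353, 0.1186]
tool_rot: [22.3, 89.8, 175.3]
force: [0.6, -0.0, 0.2]
grip_width: 0.0008
```

```bash
python3 -c "
from h import *
plan('right',.082)"; python3 look.py 5
```

```text
right 8.35 world d [ 0.002   0.0021 -0.0366] tool d(m) [ 0.0366 -0.0028 -0.0009] units now [ 0.916 -0.071 -0.022] units after turn [ 0.916 -0.07  -0.02 ] turn deg [-0.18  0.19 -0.08] units [-0.0015  0.0016 -0.0006]
q [-2.700e+00  1.400e+00  3.800e+00  1.152e+02 -1.000e-01  6.360e+01
  1.542e+02] F [ 0.61 -0.02  0.19] w 0.0007932556440595456
```

View pics/scene5.png

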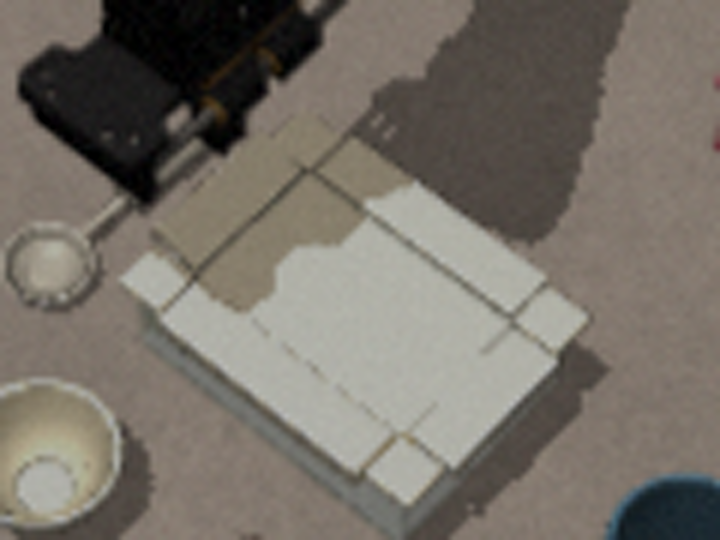

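Joint 7 is right at its limit of 154.2°, so I'll turn back about 20° straight away. A skewed fingertip still presses fine.

Request:
drive_tool:
  increments:
    - [[0,0,0],[0.06,0,0]]
    - [[0,0,0],[0.06,0,0]]
    - [[0,0,0],[0.05,0,0]]
    - [[0,0,0],[0,0,0]]

```text
time_s: 8.85
tool_pos: [0.4728, -0.0323, 0.1196]
tool_rot: [26.6, 90.0, 159.5]
force: [-0.3, 0.3, -0.2]
grip_width: 0.0004
```

```bash
python3 -c "
from h import *
plan('right',.082)"
```

```text
right 8.85 world d [-0.0013 -0.0008 -0.0376] tool d(m) [0.0376 0.0015 0.0003] units now [0.939 0.037 0.007] units after turn [0.939 0.032 0.02 ] turn deg [-2.027e+01  5.000e-02 -1.000e-02] units [-1.689e-01  4.000e-04 -1.000e-04]
q [ -3.8   1.6   4.6 114.9  -0.2  63.6 133.8] F [-0.3   0.33 -0.22] w 0.00043645364294700207
```

Request:
drive_tool:
  increments:
    - [[0.45,0.02,0],[0,0,0]]
    - [[0.45,0,0],[0,0,0]]
    - [[0.06,0,0],[0,0,0]]
    - [[0.06,0,0],[0,0,0]]
    - [[0.06,0,0],[0,0,0]]
    - [[0.06,0,0],[0,0,0]]
    - [[0.04,0,0],[0,0,0]]

```text
time_s: 9.55
tool_pos: [0.472, -0.0345, 0.0741]
tool_rot: [-169.3, 90.0, -36.4]
force: [-3.5, -1.6, 4.8]
grip_width: 0.0006
```

```bash
python3 -c "
from h import *
plan('right',.068)"
```

```text
right 9.55 world d [-0.0005  0.0014 -0.0061] tool d(m) [ 0.0061 -0.0006  0.0014] units now [ 0.152 -0.014  0.035] units after turn [ 0.152 -0.025  0.027] turn deg [-20.35  -0.04   0.  ] units [-0.1696 -0.0003  0.    ]
q [ -3.4   4.5   4.5 117.6  -0.4  57.8 134.2] F [-3.51 -1.59  4.78] w 0.0005834241179092685
```

Request:
drive_tool:
  increments:
    - [[0.06,0,0.02],[0,0,0]]
    - [[0.06,0,0],[0,0,0]]
    - [[0.06,0,0],[0,0,0]]
    - [[0,0,0],[0,0,0]]

```text
time_s: 9.95
tool_pos: [0.4719, -0.0335, 0.0682]
tool_rot: [-111.1, 89.9, 21.8]
force: [-7.3, 0.1, 18.5]
grip_width: 0.0001
```

Request:
drive_tool:
  increments:
    - [[-0.25,0,0],[0,0,0]]
    - [[-0.6,0,0],[0,0,0]]
    - [[-0.8,0,0],[0,0,0]]
    - [[-0.8,0,0],[0,0,0]]
    - [[-0.8,0,0],[0,0,0]]
    - [[0,0,0],[0,0,0]]

```text
time_s: 10.55
tool_pos: [0.4743, -0.0333, 0.2004]
tool_rot: [-129.4, 89.5, 3.4]
force: [-0.2, 0.3, -0.2]
grip_width: 0.0005
```

```bash
python3 look.py 6; python3 -c "
from h import *
plan('right',.2)"
```

```text
right 10.65 world d [-0.0002  0.0002  0.0038] tool d(m) [-0.0038 -0.      0.0003] units now [-0.094 -0.001  0.006] units after turn [-0.094 -0.003  0.006] turn deg [-20.37  -0.07   0.08] units [-0.1697 -0.0006  0.0007]
q [ -3.6  -2.4   4.4 109.7   0.2  72.7 133.5] F [-0.16 -0.65 -0.71] w 0.0006188093792145734
```

View pics/scene6.png

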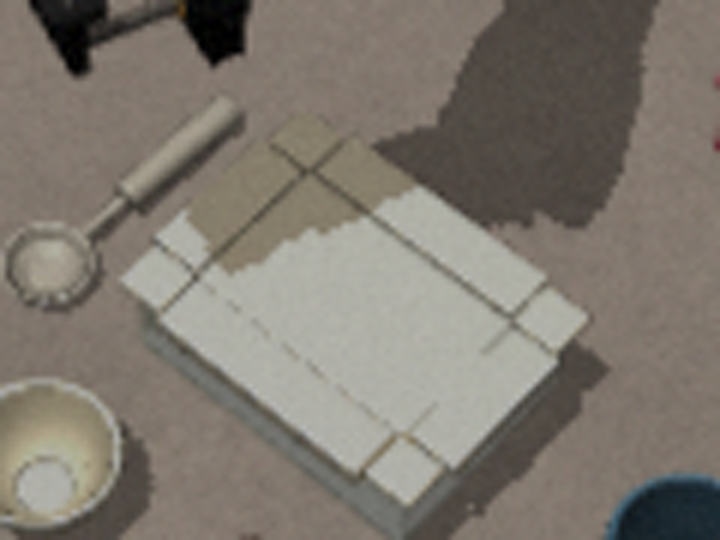

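View pics/side6.png

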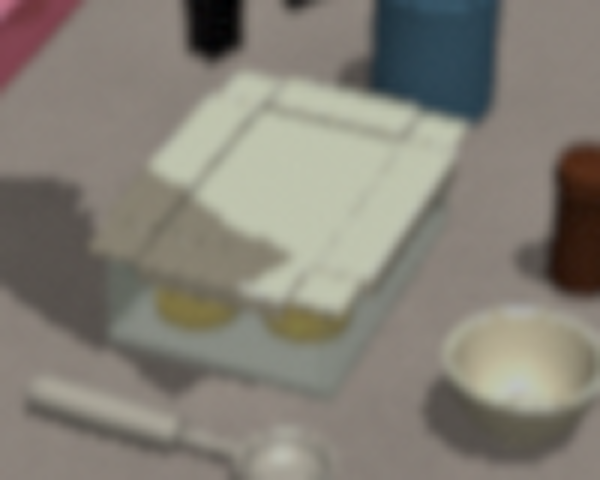

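All three raised strips are now flush, and the left strip has looked flush throughout. I'll touch it lightly to check: a shut strip should make contact at 68 mm, not 75 mm.

```bash
python3 -c "
from h import *
plan('left',.12)"
```

```text
left 10.65 world d [ 0.0828  0.1644 -0.0762] tool d(m) [ 0.0764 -0.1724  0.0644] units now [ 1.911 -4.31   1.609] units after turn [ 1.906 -4.603  0.006] turn deg [-20.37  -0.07   0.08] units [-0.1697 -0.0006  0.0007]
q [ -3.6  -2.4   4.4 109.7   0.2  72.7 133.5] F [-0.16 -0.65 -0.71] w 0.0006188093792145734
```

Request:
drive_tool:
  increments:
    - [[0,-0.5,0.18],[0,0,0]]
    - [[0,-0.6,0.22],[0,0,0]]
    - [[0,-0.6,0.22],[0,0,0]]
    - [[0.3,-0.6,0.22],[0,0,0]]
    - [[0.4,-0.6,0.22],[0,0,0]]
    - [[0.4,-0.6,0.22],[0,0,0]]
    - [[0.4,-0.5,0.2],[0,0,0]]
    - [[0.4,-0.31,0.13],[0,0,0]]
    - [[0.5,0,0],[0,0,0]]
    - [[0,0,0],[0,0,0]]

```text
time_s: 11.65
tool_pos: [0.5504, 0.1306, 0.095]
tool_rot: [59.9, 89.5, -167.2]
force: [-0.6, -1.3, -0.1]
grip_width: 0.001
```

```bash
python3 -c "
from h import *
plan('left',.08)"
```

```text
left 11.65 world d [ 0.0041  0.0005 -0.015 ] tool d(m) [ 0.015  -0.0035 -0.0025] units now [ 0.374 -0.086 -0.062] units after turn [ 0.375 -0.057 -0.086] turn deg [-20.31   0.33  -0.38] units [-0.1693  0.0027 -0.0032]
q [-13.2  14.3  -3.3 103.5   0.9  62.7 116.2] F [-0.59 -1.27 -0.08] w 0.0009933306944430304
```

Request:
drive_tool:
  increments:
    - [[0.3,-0.03,-0.03],[0,0,0]]
    - [[0.08,0,0],[0,0,0]]
    - [[0.08,0,0],[0,0,0]]
    - [[0.05,0,0],[0,0,0]]
    - [[0,0,0],[0,0,0]]

```text
time_s: 12.15
tool_pos: [0.5557, 0.1307, 0.0796]
tool_rot: [-113.3, 90.0, 19.5]
force: [0.8, -0.1, -0.6]
grip_width: 0.0003
```

Request:
drive_tool:
  increments:
    - [[0.08,0,0],[0,0,0]]
    - [[0.06,0,0],[0,0,0]]
    - [[0,0,0],[0,0,0]]

```text
time_s: 12.45
tool_pos: [0.5553, 0.1307, 0.0735]
tool_rot: [55.5, 90.0, -171.7]
force: [-0.6, -0.2, 0.1]
grip_width: 0.0008
```

Request:
drive_tool:
  increments:
    - [[0.08,0,0],[0,0,0]]
    - [[0.05,0,0],[0,0,0]]
    - [[0,0,0],[0,0,0]]

```text
time_s: 12.75
tool_pos: [0.5556, 0.1308, 0.0686]
tool_rot: [-88.6, 90.0, 44.3]
force: [-0.1, 0.2, -0.3]
grip_width: 0.0005
```

There was no force all the way down to 68.6 mm, so the left strip is shut. I'll draw the hand clear.

Request:
drive_tool:
  increments:
    - [[-0.4,0,0],[0,0,0]]
    - [[-0.8,0,0],[0,0,0]]
    - [[-0.8,0,0],[0,0,0]]
    - [[-0.8,0,0],[0,0,0]]
    - [[-0.8,0,0],[0,0,0]]
    - [[-0.8,0,0],[0,0,0]]
    - [[0,0,0],[0,0,0]]
    - [[0,0,0],[0,0,0]]

```text
time_s: 13.55
tool_pos: [0.5558, 0.1309, 0.2452]
tool_rot: [-117.4, 89.9, 15.5]
force: [-0.5, 0.0, -0.8]
grip_width: 0.0004
```

```bash
python3 -c "
from h import *
plan('left',.2)"; python3 look.py 7;  python3 - <<'E'
import cv2,numpy as np
a=cv2.imread('pics/scene7.png');b=cv2.imread('pics/side7.png')
cv2.imwrite('pics/ab7.png',cv2.resize(np.hstack([cv2.copyMakeBorder(a,0,0,0,0,0),cv2.copyMakeBorder(b,0,60,0,0,cv2.BORDER_CONSTANT)]),(800,327)))
E
```

```text
left 13.55 world d [-0.0014  0.0003 -0.0452] tool d(m) [0.0452 0.0009 0.0012] units now [1.129 0.022 0.029] units after turn [1.129 0.01  0.033] turn deg [-20.38  -0.06   0.07] units [-0.1698 -0.0005  0.0006]
q [-13.1   8.2  -3.1  92.8   0.5  78.8 116.5] F [-0.51  0.03 -0.8 ] w 0.0004198406130440892
```

View pics/ab7.png

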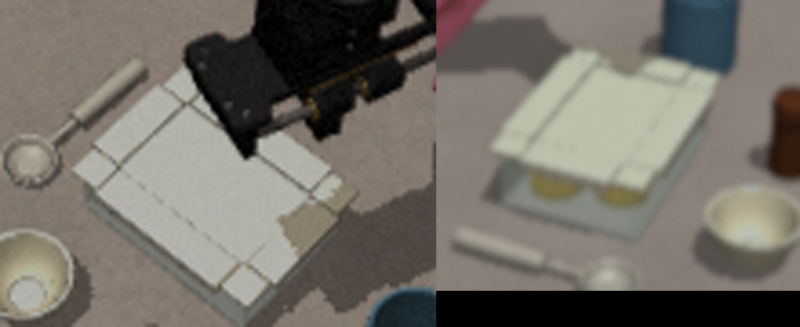

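Both views show all four sides flush and the dish, spoon, ramekin and mug where they were. The hand is clear at 245 mm.

```bash
python3 -c "
from cell import env
print(env.sign_off())"
```

```text
the job is handed in; nothing more can be done
None
```

All four sides of the lid are shut and the job is handed in, at about 14 s of the 51 s allowed. No verdict was reported.

- **Pressing:** I pressed the near, far and right (−y) strips down to about 68 mm with closed fingertips, using at most about 18 N. After I let go, the pictures showed each one staying flush with the corners.
- **Left strip:** It looked shut from the start. Lowering the fingertips onto it met no force down to 68.6 mm, which confirms it was shut.
- **Final check:** The last pictures show no shift of the dish or of the spoon, ramekin and mug beside it. The hand was clear at 245 mm with no contact force.
- **What didn't go as planned:**
    - **Joint 7:** It came to 154.2°, almost exactly its 154.24° limit, during the turn for the right strip. I turned back 20° and pressed that strip with the fingertips at an angle.
    - **Lid size:** The lid measured corner to corner came out about 10 mm smaller than stated (142 x 192 mm). I took this to mean the strips overhang the corners.
    - **Tool position:** The arm drifted up to 5 mm from its commanded position during the moves, so I corrected it as I went.

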